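Kit the arbor-press tooling caddy and nest the tapered plug

ROBOT

A 7-joint arm with a two-finger parallel gripper is mounted at the origin on a cart in front of the work surface, level with it; the furniture and walls round the work are solid. World frame = base frame: x ahead of the robot, y to its left, z up, the work surface at z = 0. Lengths are in m, angles in rad, forces in N, time in s.
With the tool pointing down it reaches from about 0.4 to 0.85 m from the base axis. Payload 4.5 kg.
Tool frame: the origin (TCP) lies at the very end of the fingers, on their centre line; the grasp point (between the pads) lies 19 mm behind it (bot.pinch_z is the distance from the TCP to the grasp point, in m); z points along the fingers, y is the line along which they close (so a half turn about z gives the same grasp; the last joint's range is limited). The gripper opens to 85 mm and grips with 20 to 120 N. Pads are 22 mm wide; open, the fingers measure 114 mm over their backs; the gripper's body (76 mm by 85 mm) begins 54 mm behind the grasp point. The pads swing forward as they close: fully open they stand 13 mm farther back than shut.
Start: joints at [-1.274, 0.689, -0.195, 1.565, 0.157, 0.902, -0.215], TCP at [0.162, 0.604, 0.231] pointing down, gripper open.
Joint ranges: [-3.01, 3.01], [-0.46, 2.08], [-1.47, 1.51], [0.13, 2.56], [-1, 4.14], [0.04, 2.09], [-2.66, 2.66]. Speed limits (rad/s): [2.57, 2.57, 3.14, 3.14, 3.14, 3.14, 3.14].

INTERFACE

Orientations are given as a unit quaternion [x, y, z, w].
In Python, from bench import bot, read_camera, cut_out gives the robot as it stands. The module is installed in compiled form; this text tells all that it offers.
- The arm moves only by the tool move_arm, never from a script. Its arguments are lists of equal length, an entry for each row: "xyz": the shift along the world's x, y, z in mm, a list of three; "twist": the turn about the world's z in degrees. A call has 1 to 5 rows; each row is the pose to reach, as a shift and turn from the pose commanded when the call began; what a row does not reach only later rows make up. A row lasts 1/10 s, in which the tool goes at most 50 mm and 8.59 degrees, less where a joint would pass 70% of its speed; a pose out of reach is approached as far as the arm can. A call with a gripper value outside its range is refused whole. "jaw" is the opening in per cent of the stroke, from 0 (shut) to 100 (fully open), set as the call begins (left out, the last holds). The fingers move at their own pace and stop on an object; the grip force is fixed at half the most. Time passes only in rows, so rows that repeat a pose let the fingers close. It gives the time, the measured TCP pose, the force, the opening and the grip force at its end, in the units of the state.
- bot.get_obs(): the state, without advancing time (a new reading comes with each control period).
- read_camera(name): name is "scene" or "top" or "wrist"; returns a dict with "frame" (480x640x3 uint8, blue, green, red), "camera_matrix" (3x3 intrinsics, pixels), "R" (3x3) and "t" (3): a world point X has camera coordinates R X + t. Camera axes: x right, y down, z forward; pixel columns grow to the right and rows downward; lengths in m; the calibration is good to about 2 mm. A picture is of the moment at which its call begins. There is no depth.
- bot.close_job(): hands the job in; it is judged then, once.
Trained networks look in the newest picture that a camera, given by its name, has taken for a name from the list of things; names that differ only in an ending like _2 or _b are one class to them, and where a whole thing is asked for, a point or a joint stands for the part that bears it (a point fixed in the world has none). Each returns a list of dicts, best first, with "p" (0 to 1); they miss things now and then, are a little off and sometimes report something else, mostly with a low value. They report only what shows in the picture. A call takes as long as a camera call.
- cut_out(camera, query): "pixels" (480x640 bool, what is visible of it) and "rect" ([left, top, right, bottom] in pixels, round what is visible of it).
The state is a dict: "t": time; "q": joint angles; "dq": joint speeds; "effort": joint torques, N m; "ee_pos": TCP position; "tcp_rot": TCP orientation; "contact_force": force on the tool from outside, world axes, zero at the start; "wrist_torque": the same for the moment, N m; "width": finger opening in m; "finger_force": force on a finger pad.
Only numpy, scipy, OpenCV 4.12 (cv2) and the standard library are available. Lean on these libraries where they do the work, as an engineer would, in place of code of your own. Each camera call takes 0.05 s, during which the arm holds its last target. There are 200 camera calls.

TASK

Gather the four press tools, which stand about in the big dark basket and on the rubber mat, into the three-bay caddy on the bench. First stand the collared tapered sleeve in the longest bay, then lower the tapered plug into it so that it sits loosely and upright, without pressing it home; stand the round-footed pad in the middle-sized bay and the spool-shaped punch in the shortest. Leave the look-alikes (straight spacer, straight plug, square-footed pad) and the solder reel standing where they are.

Things in the scene. Friction and masses are not known exactly. Their poses are not given: they have to be found in the camera images.
- caddy: Low open grey caddy, fixed, 80 (x) x 200 (y) x 18 mm. Origin: centre of its underside, z up. Floor 4 mm thick; walls 4 mm thick, tops at z = 18. Three bays in a row along y, each 72 mm wide in x, centred on x = 0: shortest 48 mm long, centred at y = -72; middle-sized 60 mm long, at y = -14; longest 76 mm long, at y = +58 mm. The tools stand at z = 3 mm.
- taper_sleeve: Collared tapered sleeve, steel, 0.22 kg, 45 mm high, standing narrow end down. Outside diameter 38 mm at the foot, 56 at the rim; round collar of 60 mm diameter at z = 31 to 44 mm (grip there). Open right through, tapered bore 30 mm wide at the foot, 48 mm at the rim. Origin: centre of its underside, z up its axis.
- taper_plug: Tapered plug, steel, 0.15 kg, 66 mm high: solid taper, diameter 32 mm at the foot to 44 at z = 30 mm, flat shoulder, then a neck of 24 mm diameter up to z = 66 mm (grip near its top). Loose in the sleeve, its foot rests about 5 mm above the sleeve foot and the neck stands 26 mm out of the rim. Origin: centre of its underside, z up its axis.
- round_pad: The round-footed press pad, plain steel, 0.15 kg: a round foot of 42 mm diameter, 12 mm thick, below an upright stem of 20 mm diameter that ends at z = 48 mm. Origin: centre of its underside, z up.
- spool_punch: The spool-shaped punch, plain steel, 0.12 kg, 58 mm high, standing: foot of 28 mm diameter (z 0 to 12 mm), waist of 16 mm diameter, head of 28 mm diameter (z = 40 to 58 mm; grip it there). Origin: centre of its underside, z up.
- straight_spacer: Look-alike, to be left: a straight steel tube without collar, 54 mm outside diameter, 34 mm bore, 45 mm high. Origin: centre of its underside.
- straight_plug: Look-alike, to be left: a plug with the same 24 mm neck (z = 30 to 66 mm), but a straight slim body of 32 mm diameter. Origin: centre of its underside.
- square_pad: Look-alike, to be left: a pad with the same 20 mm stem, 48 mm high, but a square foot 38 x 38 x 12 mm. Origin: centre of its underside. Beware: the dark basket has walls 110 mm high, the blue one in front of the mat 80 mm (back wall at x = 0.54 m); the carton before the caddy is 130 mm high.
- solder_reel: A bystander, to be left: a reel of solder wire standing on its flange, 58 mm diameter, 45 mm high. Origin: centre of its underside. Beware: between caddy and mat (y 0.32) stands the arbor press, 0.45 m tall, at x 0.48 to 0.65, y 0.09 to 0.20 m.

How it is judged:
On the way, in this order (a step that is already met when the one before it is completed fails the run):
1. the collared tapered sleeve stands in the longest bay, let go (x of taper_sleeve in the frame of caddy between -0.021 and 0.021 m and y of taper_sleeve in the frame of caddy between 0.035 and 0.081 m and z of taper_sleeve in the frame of caddy between 0.001 and 0.008 m and angle between taper_sleeve's own z axis and vertical below 0.12 rad and contact force between taper_sleeve and the fingers below 0.05 N), for 0.2 s.
2. the tapered plug sits loosely in the sleeve, let go (all of step 1 and horizontal distance between taper_plug and taper_sleeve below 0.006 m and z of taper_plug in the frame of taper_sleeve between 0 and 0.012 m and angle between the z axis of taper_plug and the z axis of taper_sleeve, either way round below 0.08 rad and contact force between taper_plug and the fingers below 0.05 N), for 0.2 s.
At the end, for the whole second after the job is handed in: Sleeve, pad and punch stand upright on the floors of the longest, middle and shortest bay; the plug sits upright in the sleeve (within 6 mm and 0.08 rad of its axis, foot 0 to 12 mm above its foot); all at rest; look-alikes and reel within 30 mm of where they stood (x of taper_sleeve in the frame of caddy between -0.021 and 0.021 m and y of taper_sleeve in the frame of caddy between 0.035 and 0.081 m and z of taper_sleeve in the frame of caddy between 0.001 and 0.008 m and angle between each of taper_sleeve, round_pad, spool_punch's own z axis and vertical below 0.12 rad and horizontal distance between taper_plug and taper_sleeve below 0.006 m and z of taper_plug in the frame of taper_sleeve between 0 and 0.012 m and angle between the z axis of taper_plug and the z axis of taper_sleeve, either way round below 0.08 rad and x of round_pad in the frame of caddy between -0.018 and 0.018 m and y of round_pad in the frame of caddy between -0.026 and -0.002 m and z of round_pad in the frame of caddy between 0.001 and 0.008 m and x of spool_punch in the frame of caddy between -0.025 and 0.025 m and y of spool_punch in the frame of caddy between -0.085 and -0.059 m and z of spool_punch in the frame of caddy between 0.001 and 0.008 m and linear speed of each of taper_sleeve, taper_plug, round_pad, spool_punch below 0.02 m/s and distance of each of straight_spacer, straight_plug, square_pad, solder_reel from where it was at the start of the episode below 0.03 m); the robot touches nothing.
It fails at once if the plug is pressed into the sleeve (more than 50 N between them) (contact force between taper_plug and taper_sleeve above 50 N).
It fails at once if a look-alike or the reel is moved by more than 30 mm (distance of any of straight_spacer, straight_plug, square_pad, solder_reel from where it was at the start of the episode above 0.03 m).
It fails at once if a look-alike or the reel is tipped over (angle between any of straight_spacer, straight_plug, square_pad, solder_reel's own z axis and vertical above 0.5 rad).
It also fails if it takes over 131 s, if anything falls off the work surface, if the arm or the gripper's body presses on something with over 40 N, if the wrist force passes 120 N, or if a joint passes its speed limit or range.

## Working session

There is one attempt and no reset: what is moved stays moved. The work goes in short steps, Python scripts to look and compute and a tool call to move; the robot and the scene stay as the last step left them, time stands still between calls to the robot, and variables do not carry over. Pictures are saved under pics/ and viewed, at most 19 in all, crops included, and the job is handed in when it is done.

Besides the shell and the picture viewer there is one more tool, called as name(argument=value, ...), one argument or row to a line, values as JSON. move_arm: Moves the arm, as the interface text tells. Its arguments: {"type":"object","properties":{"xyz":{"type":"array"},"twist":{"type":"array"},"jaw":{"type":"number"}},"required":["xyz","twist"]}

```bash
mkdir -p pics
cat > h.py <<'E'
import numpy as np, cv2
from bench import bot, read_camera, cut_out
def ray(c,u,v,z):
    K,R,t=c["camera_matrix"],np.array(c["R"]),np.array(c["t"])
    d=R.T@np.linalg.inv(K)@np.array([u,v,1.]); o=-R.T@t
    return o+d*(z-o[2])/d[2]
def proj(c,X):
    p=c["camera_matrix"]@(np.array(c["R"])@np.array(X)+np.array(c["t"])); return p[:2]/p[2]
E
python3 - <<'E'
from h import *
names=dict(caddy=18,taper_sleeve=45,taper_plug=66,round_pad=48,spool_punch=58,straight_spacer=45,straight_plug=66,square_pad=48,solder_reel=45)
for cam in ("top","scene"):
    c=read_camera(cam); cv2.imwrite(f"pics/{cam}0.png",c["frame"])
    print(cam,"pos",(-np.array(c["R"]).T@c["t"]).round(3))
    for n,h in names.items():
        for d in cut_out(cam,n)[:2]:
            r=d["rect"]; v,u=np.nonzero(d["pixels"])
            print(n,round(d["p"],2),r,len(u),ray(c,u.mean(),v.mean(),h/2000).round(3))
print(bot.get_obs())
E
```

```text
top pos [ 0.335 -0.053  1.215]
caddy 0.69 [295.5, 180.9, 373.0, 222.6] 2415 [ 0.645 -0.077  0.009]
taper_sleeve 0.56 [447.4, 267.5, 470.4, 291.6] 348 [ 0.435 -0.378  0.022]
taper_sleeve 0.15 [442.4, 205.5, 459.6, 223.0] 249 [ 0.608 -0.372  0.022]
taper_plug 0.66 [443.6, 204.6, 458.8, 222.3] 243 [ 0.605 -0.368  0.033]
round_pad 0.71 [155.9, 217.0, 173.4, 230.3] 222 [0.604 0.357 0.024]
spool_punch 0.6 [476.6, 256.0, 495.6, 270.8] 182 [ 0.472 -0.455  0.029]
straight_spacer 0.64 [183.4, 215.1, 207.7, 228.1] 336 [0.601 0.285 0.022]
straight_plug 0.73 [472.8, 226.3, 495.8, 236.9] 217 [ 0.558 -0.451  0.033]
straight_plug 0.38 [155.2, 214.4, 175.3, 231.2] 215 [0.6   0.354 0.033]
square_pad 0.5 [440.1, 240.5, 457.0, 256.7] 242 [ 0.521 -0.365  0.024]
solder_reel 0.91 [254.7, 172.6, 275.2, 196.5] 470 [0.696 0.096 0.022]
scene pos [-0.229 -0.58   0.991]
caddy 0.57 [294.4, 213.7, 364.8, 266.0] 1174 [ 0.663 -0.077  0.009]
taper_sleeve 0.61 [398.9, 306.1, 419.3, 324.4] 322 [ 0.519 -0.373  0.022]
taper_sleeve 0.59 [378.2, 322.8, 406.6, 349.9] 452 [ 0.452 -0.367  0.023]
taper_plug 0.62 [416.2, 274.7,
[... 506 characters left out ...]
114,  0.68910156, -0.19462381,  1.56527182,  0.15728821,
        0.90253403, -0.21508931]), 'dq': array([ 8.94999453e-06,  1.00007531e-03, -1.95365990e-03, -1.71154249e-03,
       -8.09450968e-04,  1.07767812e-03,  3.34250104e-05]), 'effort': array([-3.30110915e-04, -5.39563072e+01, -1.26685940e+00, -1.58884335e+01,
        9.94483125e-03,  1.68841325e-03,  3.61772265e-06]), 'ee_pos': array([0.16231282, 0.60358323, 0.23132387]), 'tcp_rot': array([ 1.30984792e-01,  9.91384377e-01,  3.53688551e-05, -1.13786927e-05]), 'contact_force': array([-0.03945329,  0.1362083 , -0.44338557]), 'wrist_torque': array([ 0.02623134,  0.04017172, -0.02133086]), 'finger_force': 0.0, 'width': 0.08513321536545924}
```

Run:
```python
import cv2
a=cv2.imread("pics/top0.png")
cv2.imwrite("pics/top0v.png",cv2.resize(a[150:330,130:530],(800,360),interpolation=cv2.INTER_CUBIC))
```

```text
(no output)
```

View pics/top0v.png

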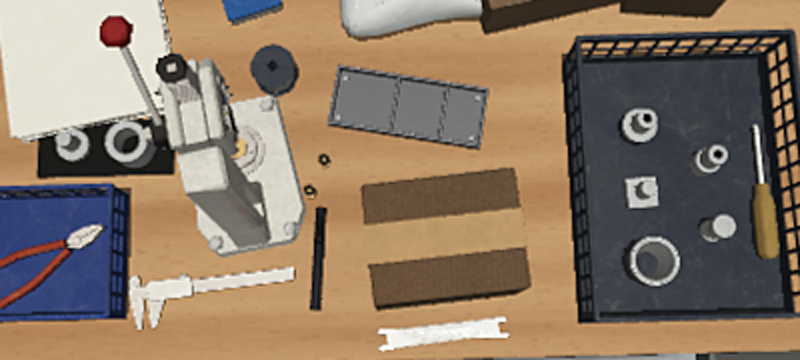

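View pics/scene0.png

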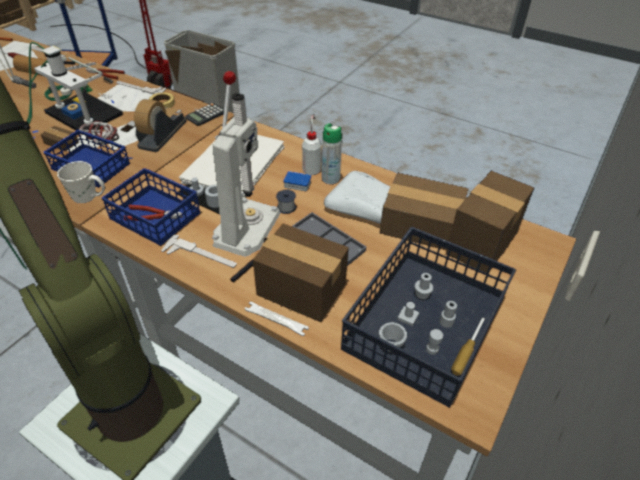

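The top view shows the sleeve at crop (654,260), the taper plug at (640,125), the straight plug at (712,158), the square pad at (641,192) and the punch at (718,228), all in the dark basket. The round pad (70,143) and the spacer (128,143) stand on the mat beside the press. The caddy's longest bay is on the left (+y), with dividers at crop u≈397 and 443. The scene view confirms the same layout, and the carton stands right in front of the caddy.

Run:
```python
from h import *
c=read_camera("top")
m=cut_out("top","caddy")[0]["pixels"].astype(np.uint8)
v,u=np.nonzero(m)
P=np.array([ray(c,a,b,.012)[:2]*1000 for a,b in zip(u,v)],np.float32)
print("caddy",cv2.minAreaRect(P), cv2.boxPoints(cv2.minAreaRect(P)))
full=lambda a,b,z:ray(c,130+a/2,150+b/2,z).round(3)
for n,a,b,z in [("carton back L",362,186,.13),("carton back R",515,168,.13),("carton R front",530,288,.13),("caddyTL",341,66,.018),("TR",489,90,.018),("BR",479,148,.018),("BL",329,124,.018),
 ("basket FL",580,320,.11),("BL",572,38,.11),("sleeve rim",654,258,.045),("plug top",645,120,.066),("punch head",723,226,.058),("sqpad",647,189,.048),("splug",717,152,.066),("pad stem",66,139,.048),("lever ball",115,30,.3),("spacer",125,141,.045)]: print(n,full(a,b,z))
```

```text
caddy ((644.2702026367188, -76.48963165283203), (199.64479064941406, 83.25736999511719), 78.74422454833984) [[ 583.95795  -166.26654 ]
 [ 665.61395  -182.51746 ]
 [ 704.58246    13.287277]
 [ 622.92645    29.538193]]
carton back L [ 0.521 -0.018  0.13 ]
carton back R [ 0.537 -0.196  0.13 ]
carton R front [ 0.399 -0.205  0.13 ]
caddyTL [0.7   0.009 0.018]
TR [ 0.661 -0.182  0.018]
BR [ 0.585 -0.166  0.018]
BL [0.622 0.026 0.018]
basket FL [ 0.362 -0.263  0.11 ]
BL [ 0.698 -0.275  0.11 ]
sleeve rim [ 0.436 -0.37   0.045]
plug top [ 0.604 -0.367  0.066]
punch head [ 0.471 -0.453  0.058]
sqpad [ 0.521 -0.367  0.048]
splug [ 0.562 -0.451  0.066]
pad stem [0.605 0.357 0.048]
lever ball [0.659 0.223 0.3  ]
spacer [0.601 0.283 0.045]
```

move_arm(
  xyz=[
    [20, -20, 30],
    [50, -50, 60],
    [80, -80, 90],
    [110, -115, 120],
    [140, -150, 130],
  ],
  twist=[0, 0, 0, 0, 0],
)

```text
t: 1.6
ee_pos: [0.2997, 0.458, 0.3625]
tcp_rot: [0.13, 0.991, 0.002, 0.001]
contact_force: [1.1, 0.5, -0.3]
width: 0.0855
finger_force: 0.0
```

The caddy centre is about (0.643, −0.077) with yaw −11.2°, which matches its stated size. I'll pass in front of the press on the way to the sleeve.

move_arm(
  xyz=[
    [15, -45, 0],
    [32, -90, 0],
    [50, -135, 0],
    [68, -178, 0],
    [76, -220, 0],
  ],
  twist=[0, 0, 0, 0, 0],
)

```text
t: 2.1
ee_pos: [0.3762, 0.2354, 0.3601]
tcp_rot: [0.132, 0.991, 0.0, 0.001]
contact_force: [1.1, 0.2, 1.1]
width: 0.0855
finger_force: 0.0
```

move_arm(
  xyz=[
    [8, -45, 0],
    [16, -92, 0],
    [22, -140, 0],
    [28, -188, 0],
    [34, -236, 0],
  ],
  twist=[0, 0, 0, 0, 0],
)

```text
t: 2.6
ee_pos: [0.4088, -0.0002, 0.3602]
tcp_rot: [0.131, 0.991, 0.0, 0.001]
contact_force: [1.7, -0.2, 0.4]
width: 0.0848
finger_force: 0.0
```

move_arm(
  xyz=[
    [6, -48, 0],
    [12, -96, 0],
    [18, -144, 0],
    [24, -192, 0],
    [24, -240, 0],
  ],
  twist=[0, 0, 0, 0, 0],
)

```text
t: 3.1
ee_pos: [0.4334, -0.2402, 0.36]
tcp_rot: [0.131, 0.991, 0.0, 0.001]
contact_force: [1.2, 0.1, -0.0]
width: 0.0857
finger_force: 0.0
```

Motion follows the commands well. Next I'll go above the sleeve and look with the wrist camera.

move_arm(
  xyz=[
    [0, -45, -30],
    [0, -90, -65],
    [0, -130, -105],
    [0, -130, -140],
    [0, -130, -140],
  ],
  twist=[0, 0, 0, 0, 0],
)

```text
t: 3.6
ee_pos: [0.4286, -0.3682, 0.2141]
tcp_rot: [0.133, 0.991, 0.002, -0.005]
contact_force: [-1.0, 2.0, -1.0]
width: 0.0854
finger_force: 0.0
```

```bash
cat >> h.py <<'E'
def look(names,pic=None):
    c=read_camera("wrist"); o=bot.get_obs()
    print("tcp",o["ee_pos"].round(4),"cam",(-np.array(c["R"]).T@c["t"]).round(3))
    if pic: cv2.imwrite(f"pics/{pic}.png",c["frame"])
    for n,h in names.items():
        for d in cut_out("wrist",n)[:2]:
            if d["p"]<.3: continue
            v,u=np.nonzero(d["pixels"]); r=d["rect"]
            print(n,round(d["p"],2),np.round(r),"mid@h",ray(c,(r[0]+r[2])/2,(r[1]+r[3])/2,h).round(4),"mean",ray(c,u.mean(),v.mean(),h).round(4))
    return c
E
python3 - <<'E'
from h import *
look(dict(taper_sleeve=.04,spool_punch=.04,square_pad=.03,taper_plug=.04,straight_plug=.04),"w1")
E
```

```text
tcp [ 0.4309 -0.3676  0.2173] cam [ 0.36  -0.349  0.357]
taper_sleeve 0.69 [289. 197. 352. 256.] mid@h [ 0.4337 -0.3677  0.04  ] mean [ 0.4348 -0.3687  0.04  ]
spool_punch 0.89 [231. 258. 267. 305.] mid@h [ 0.4691 -0.4521  0.04  ] mean [ 0.4701 -0.4505  0.04  ]
square_pad 0.86 [322. 275. 359. 322.] mid@h [ 0.5169 -0.3687  0.03  ] mean [ 0.5149 -0.3667  0.03  ]
taper_plug 0.96 [342. 346. 383. 398.] mid@h [ 0.6036 -0.3667  0.04  ] mean [ 0.6018 -0.3668  0.04  ]
straight_plug 0.92 [266. 325. 293. 381.] mid@h [ 0.5564 -0.4474  0.04  ] mean [ 0.5556 -0.4478  0.04  ]
```

View pics/w1.png

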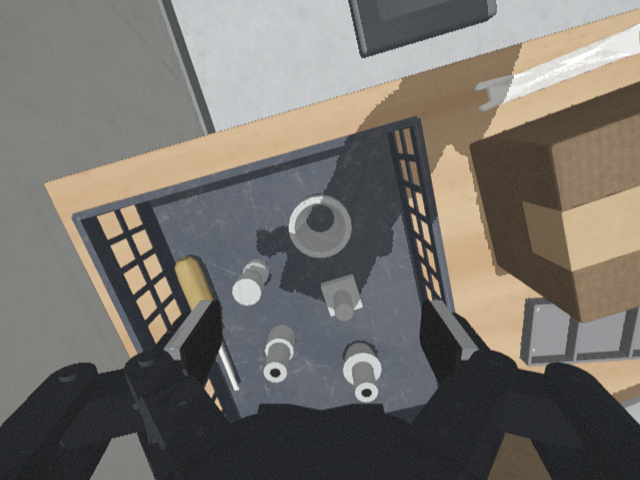

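The wrist view shows the sleeve ring at about (320,226). The fingers have free space on both sides and the walls are clear of the gripper. The sleeve is at about (0.435, −0.369), agreeing with the top view.

move_arm(
  xyz=[
    [2, 1, -45],
    [2, 1, -90],
    [2, 1, -135],
    [2, 1, -170],
    [2, 1, -170],
  ],
  twist=[0, 0, 0, 0, 0],
)

```text
t: 4.4
ee_pos: [0.4336, -0.365, 0.0473]
tcp_rot: [0.13, 0.991, 0.002, -0.003]
contact_force: [-0.5, -0.2, 0.4]
width: 0.0857
finger_force: 0.0
```

move_arm(
  xyz=[
    [0, 0, -12],
    [0, 0, -24],
    [0, 0, -35],
    [0, 0, -35],
  ],
  twist=[0, 0, 0, 0],
)

```text
t: 4.8
ee_pos: [0.4346, -0.3671, 0.0143]
tcp_rot: [0.131, 0.991, 0.0, -0.0]
contact_force: [-0.3, -0.0, -0.1]
width: 0.0853
finger_force: 0.0
```

move_arm(
  xyz=[
    [0, 0, 0],
    [0, 0, 0],
    [0, 0, 0],
    [0, 0, 0],
    [0, 0, 0],
  ],
  twist=[0, 0, 0, 0, 0],
  jaw=55,
)

```text
t: 5.3
ee_pos: [0.4353, -0.368, 0.0158]
tcp_rot: [0.131, 0.991, -0.001, 0.001]
contact_force: [-0.9, -0.9, 5.5]
width: 0.0566
finger_force: 63.1
```

Run:
```python
from h import *
look(dict(taper_sleeve=.04,spool_punch=.04),"w2"); o=bot.get_obs(); print(o["width"],o["finger_force"],o["contact_force"])
```

```text
tcp [ 0.4353 -0.3681  0.0158] cam [ 0.365 -0.348  0.158]
taper_sleeve 0.6 [244. 249. 397. 403.] mid@h [ 0.4326 -0.3661  0.04  ] mean [ 0.4345 -0.3667  0.04  ]
spool_punch 0.93 [127. 411. 194. 480.] mid@h [ 0.4722 -0.4504  0.04  ] mean [ 0.4751 -0.4502  0.04  ]
0.05660845743752341 63.13291177153587 [-0.85183877 -0.94888215  6.61055039]
```

View pics/w2.png

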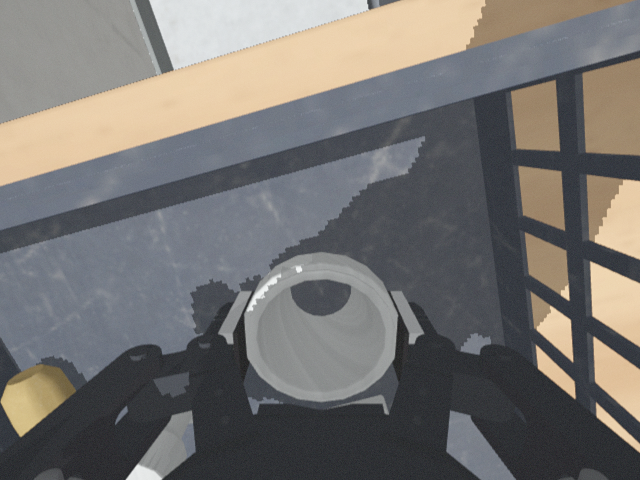

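The sleeve is centred between the pads, with the ring at about (321,326), and held by the collar at 63 N. I'll lift it and carry it to the longest bay at (0.654, −0.020).

move_arm(
  xyz=[
    [0, 0, 20],
    [0, 0, 60],
    [0, 0, 105],
    [0, 0, 150],
    [0, 0, 190],
  ],
  twist=[0, 0, 0, 0, 0],
)

```text
t: 5.95
ee_pos: [0.4345, -0.3671, 0.2068]
tcp_rot: [0.131, 0.991, 0.0, 0.0]
contact_force: [1.0, -0.6, -2.7]
width: 0.0568
finger_force: 64.9
```

move_arm(
  xyz=[
    [15, 25, 10],
    [38, 60, 10],
    [62, 98, 10],
    [86, 136, 10],
    [110, 174, 10],
  ],
  twist=[0, 0, 0, 0, 0],
)

```text
t: 6.45
ee_pos: [0.545, -0.1915, 0.2146]
tcp_rot: [0.131, 0.991, 0.0, -0.0]
contact_force: [0.9, 0.5, -4.3]
width: 0.0563
finger_force: 65.0
```

move_arm(
  xyz=[
    [24, 38, 0],
    [48, 76, 0],
    [72, 114, 0],
    [96, 150, 0],
    [109, 174, 0],
  ],
  twist=[0, 0, 0, 0, 0],
)

```text
t: 6.95
ee_pos: [0.655, -0.0144, 0.2142]
tcp_rot: [0.129, 0.992, 0.001, -0.0]
contact_force: [-0.5, -0.6, -2.2]
width: 0.0563
finger_force: 65.0
```

Run:
```python
from h import *
c=look(dict(caddy=.018,taper_sleeve=.06),"w3"); o=bot.get_obs(); print(o["width"],o["finger_force"],o["contact_force"])
ex=np.array([.981,-.195]);ey=np.array([.195,.981]);C=np.array([.643,-.077])
f=c["frame"].copy()
for a,b in [(-40,-100),(40,-100),(40,100),(-40,100),(-40,18),(40,18)]:
    X=C+ex*a/1e3+ey*b/1e3; p=proj(c,[*X,.018]).round().astype(int); print(a,b,p); cv2.circle(f,tuple(int(i) for i in p),4,(0,0,255),1)
cv2.imwrite("pics/w3.png",f)
```

```text
tcp [ 0.6567 -0.0087  0.214 ] cam [0.585 0.005 0.357]
caddy 0.74 [157. 173. 359. 261.] mid@h [ 0.6413 -0.0746  0.018 ] mean [ 0.6419 -0.0725  0.018 ]
taper_sleeve 0.73 [243. 253. 396. 406.] mid@h [ 0.7579 -0.041   0.06  ] mean [ 0.7593 -0.0401  0.06  ]
0.056841390476701295 64.94071560446173 [ 0.02252931 -0.76225673 -2.61114623]
-40 -100 [151 186]
40 -100 [167 262]
40 100 [356 250]
-40 100 [353 173]
-40 18 [270 179]
40 18 [278 255]
```

View pics/w3.png

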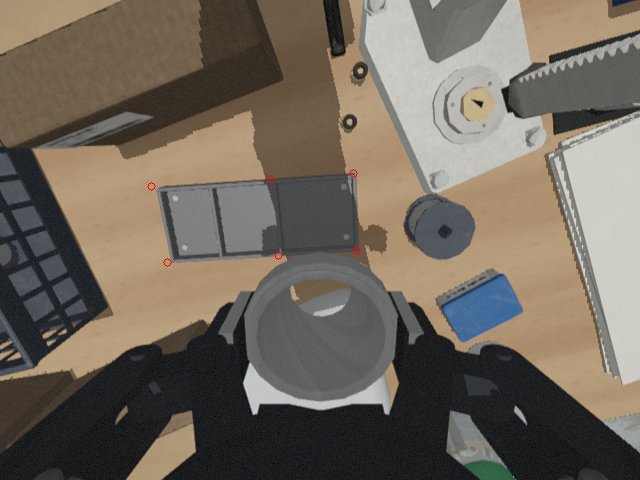

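The wrist view shows the caddy at px (160–358, 173–262). The projected corners fit the right end and are about 8 px off on the left. The arm may still have been settling, so I'll take a new reading.

move_arm(
  xyz=[
    [0, 0, 0],
    [0, 0, 0],
    [0, 0, 0],
  ],
  twist=[0, 0, 0],
)

```text
t: 7.4
ee_pos: [0.6533, -0.021, 0.2149]
tcp_rot: [0.132, 0.991, -0.0, -0.0]
contact_force: [0.6, 0.9, -1.6]
width: 0.0567
finger_force: 64.9
```

Run:
```python
from h import *
c=look(dict(caddy=.018)); c2=read_camera("wrist")
print(bot.get_obs()["ee_pos"],bot.get_obs()["tcp_rot"])
m=cut_out("wrist","caddy")[0]["pixels"].astype(np.uint8)
cs,_=cv2.findContours(m,cv2.RETR_EXTERNAL,cv2.CHAIN_APPROX_NONE)
k=max(cs,key=cv2.contourArea)
q=cv2.approxPolyDP(cv2.convexHull(k),8,True)[:,0]; print(q.tolist())
for a in q: print(ray(c2,*a,.018).round(3))
```

```text
tcp [ 0.6534 -0.0207  0.2149] cam [ 0.583 -0.001  0.357]
caddy 0.75 [165. 176. 368. 264.] mid@h [ 0.6442 -0.0749  0.018 ] mean [ 0.642  -0.0725  0.018 ]
[ 0.6536451  -0.02014282  0.21495209] [ 1.31597134e-01  9.91303280e-01 -3.28576407e-05  1.41508175e-06]
[[362, 175], [363, 249], [178, 260], [170, 186]]
[0.626 0.031 0.018]
[0.701 0.014 0.018]
[ 0.662 -0.178  0.018]
[ 0.586 -0.156  0.018]
```

The caddy estimate is confirmed. I'll lower the sleeve until its foot is on the floor, which puts the TCP at about 0.020.

move_arm(
  xyz=[
    [1, 2, -40],
    [1, 2, -85],
    [1, 2, -130],
    [1, 2, -170],
    [1, 2, -178],
  ],
  twist=[0, 0, 0, 0, 0],
)

```text
t: 8.1
ee_pos: [0.6508, -0.0172, 0.032]
tcp_rot: [0.131, 0.991, -0.0, -0.005]
contact_force: [-2.2, -0.6, -2.1]
width: 0.0562
finger_force: 64.9
```

move_arm(
  xyz=[
    [0, 0, -5],
    [0, 0, -10],
    [0, 0, -15],
    [0, 0, -16],
    [0, 0, -16],
  ],
  twist=[0, 0, 0, 0, 0],
)

```text
t: 8.6
ee_pos: [0.6554, -0.0173, 0.0217]
tcp_rot: [0.131, 0.991, 0.0, 0.001]
contact_force: [-0.0, -0.1, -1.3]
width: 0.0566
finger_force: 65.0
```

move_arm(
  xyz=[
    [0, 0, -1],
    [0, 0, -2],
    [0, 0, -2],
  ],
  twist=[0, 0, 0],
)

```text
t: 8.9
ee_pos: [0.6548, -0.0173, 0.0188]
tcp_rot: [0.131, 0.991, 0.0, 0.0]
contact_force: [-0.6, 0.7, -1.7]
width: 0.0564
finger_force: 65.0
```

move_arm(
  xyz=[
    [0, 0, 0],
    [0, 0, 0],
    [0, 0, 0],
    [0, 0, 0],
    [0, 0, 0],
  ],
  twist=[0, 0, 0, 0, 0],
  jaw=100,
)

```text
t: 9.4
ee_pos: [0.655, -0.0173, 0.0189]
tcp_rot: [0.131, 0.991, 0.0, 0.0]
contact_force: [0.6, 0.4, 0.4]
width: 0.0853
finger_force: 0.0
```

move_arm(
  xyz=[
    [0, 0, 20],
    [0, 0, 60],
    [0, 0, 105],
    [0, 0, 150],
    [0, 0, 190],
  ],
  twist=[0, 0, 0, 0, 0],
)

```text
t: 9.9
ee_pos: [0.655, -0.0174, 0.2113]
tcp_rot: [0.131, 0.991, 0.0, 0.001]
contact_force: [0.7, -0.6, 0.1]
width: 0.0851
finger_force: 0.0
```

move_arm(
  xyz=[
    [-5, -5, 10],
    [-10, -20, 20],
    [-10, -20, 30],
    [-10, -20, 30],
    [-10, -20, 30],
  ],
  twist=[0, 0, 0, 0, 0],
)

```text
t: 10.4
ee_pos: [0.6445, -0.037, 0.2378]
tcp_rot: [0.131, 0.991, 0.0, -0.001]
contact_force: [0.0, -0.4, -0.2]
width: 0.0852
finger_force: 0.0
```

Run:
```python
from h import *
look(dict(taper_sleeve=.042,caddy=.018),"w4")
```

```text
tcp [ 0.6443 -0.0367  0.2375] cam [ 0.574 -0.017  0.38 ]
taper_sleeve 0.88 [314. 189. 373. 249.] mid@h [ 0.6548 -0.0142  0.042 ] mean [ 0.6543 -0.0152  0.042 ]
caddy 0.81 [190. 174. 379. 259.] mid@h [ 0.6412 -0.0749  0.018 ] mean [ 0.6383 -0.0836  0.018 ]
```

View pics/w4.png

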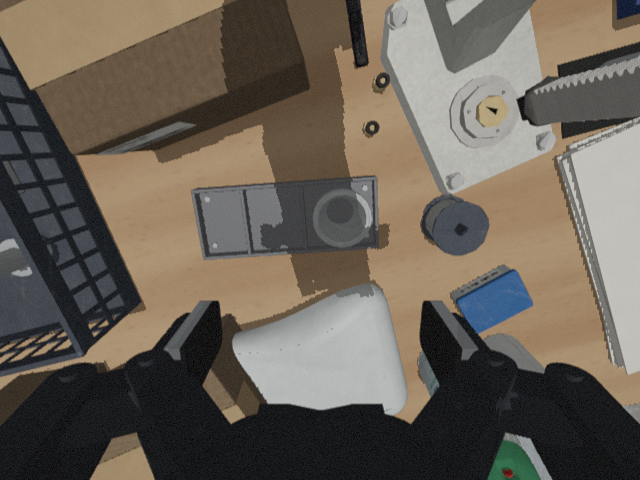

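The sleeve stands in the longest bay, with its ring at (343,218), at about (0.655, −0.015). Next is the plug.

move_arm(
  xyz=[
    [-4, -33, 0],
    [-10, -80, 0],
    [-16, -128, 0],
    [-22, -176, 0],
    [-28, -224, 0],
  ],
  twist=[0, 0, 0, 0, 0],
  jaw=70,
)

```text
t: 11.05
ee_pos: [0.6164, -0.2626, 0.2381]
tcp_rot: [0.131, 0.991, 0.0, -0.0]
contact_force: [0.7, -1.1, -0.7]
width: 0.0596
finger_force: 0.0
```

move_arm(
  xyz=[
    [-6, -45, 0],
    [-10, -85, -10],
    [-12, -106, -30],
    [-12, -106, -40],
    [-12, -106, -40],
  ],
  twist=[0, 0, 0, 0, 0],
)

```text
t: 11.55
ee_pos: [0.6037, -0.3658, 0.196]
tcp_rot: [0.131, 0.991, 0.002, -0.002]
contact_force: [0.8, 1.2, 0.0]
width: 0.0597
finger_force: 0.0
```

Run:
```python
from h import *
c=look(dict(taper_plug=.04,straight_plug=.04,square_pad=.03),"w5")
f=c["frame"].copy()
print([proj(c,[.604,-.367,z]).round() for z in (.03,.066)])
cv2.imwrite("pics/w5.png",f[150:450,200:500].repeat(2,0).repeat(2,1))
```

```text
tcp [ 0.6051 -0.3649  0.1975] cam [ 0.534 -0.346  0.339]
taper_plug 0.73 [296. 205. 343. 249.] mid@h [ 0.6056 -0.3651  0.04  ] mean [ 0.6042 -0.3663  0.04  ]
straight_plug 0.88 [192. 180. 240. 220.] mid@h [ 0.5583 -0.4473  0.04  ] mean [ 0.5581 -0.4475  0.04  ]
square_pad 0.9 [273. 112. 318. 162.] mid@h [ 0.525  -0.3654  0.03  ] mean [ 0.5231 -0.366   0.03  ]
[array([317., 223.]), array([317., 233.])]
```

View pics/w5.png

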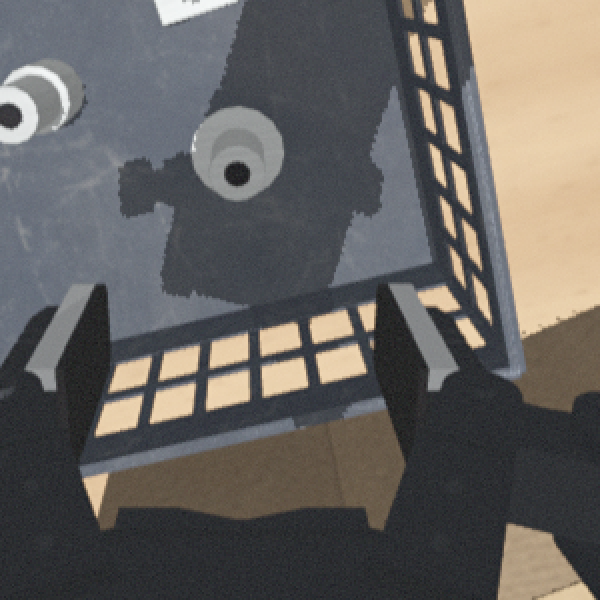

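The plug's top hole is at full-image (318,237) and its shoulder at (318,226), against projections of (317,233) and (317,223). That puts the plug at about (0.606, −0.366). I'll grip the neck high, with the TCP about 45 mm above the foot.

move_arm(
  xyz=[
    [2, 1, -40],
    [2, 1, -80],
    [2, 1, -115],
    [2, 1, -130],
    [2, 1, -130],
  ],
  twist=[0, 0, 0, 0, 0],
)

```text
t: 12.25
ee_pos: [0.6062, -0.3648, 0.0673]
tcp_rot: [0.13, 0.991, 0.001, -0.002]
contact_force: [-0.5, 0.9, -0.3]
width: 0.0599
finger_force: 0.0
```

move_arm(
  xyz=[
    [0, 0, -10],
    [0, 0, -19],
    [0, 0, -20],
    [0, 0, -20],
  ],
  twist=[0, 0, 0, 0],
)

```text
t: 12.65
ee_pos: [0.607, -0.3665, 0.0492]
tcp_rot: [0.131, 0.991, -0.0, 0.0]
contact_force: [0.3, -0.3, -0.1]
width: 0.0599
finger_force: 0.0
```

move_arm(
  xyz=[
    [0, 0, 0],
    [0, 0, 0],
    [0, 0, 0],
    [0, 0, 0],
    [0, 0, 0],
  ],
  twist=[0, 0, 0, 0, 0],
  jaw=10,
)

```text
t: 13.15
ee_pos: [0.6071, -0.3669, 0.0495]
tcp_rot: [0.131, 0.991, -0.0, 0.0]
contact_force: [0.2, -0.6, 4.2]
width: 0.0211
finger_force: 58.7
```

move_arm(
  xyz=[
    [0, 0, 20],
    [0, 0, 60],
    [0, 0, 105],
    [0, 0, 145],
    [0, 0, 165],
  ],
  twist=[0, 0, 0, 0, 0],
)

```text
t: 13.65
ee_pos: [0.6082, -0.367, 0.2177]
tcp_rot: [0.131, 0.991, -0.001, 0.002]
contact_force: [0.7, -0.2, -1.7]
width: 0.0211
finger_force: 58.9
```

move_arm(
  xyz=[
    [4, 30, 0],
    [10, 75, 0],
    [16, 120, 0],
    [22, 165, 0],
    [28, 210, 0],
  ],
  twist=[0, 0, 0, 0, 0],
)

```text
t: 14.15
ee_pos: [0.6343, -0.1541, 0.2131]
tcp_rot: [0.131, 0.991, 0.0, -0.001]
contact_force: [1.0, 0.3, -2.4]
width: 0.0213
finger_force: 59.0
```

move_arm(
  xyz=[
    [6, 45, 0],
    [12, 90, 0],
    [17, 125, 0],
    [19, 140, 0],
    [19, 140, 0],
  ],
  twist=[0, 0, 0, 0, 0],
)

```text
t: 14.65
ee_pos: [0.6536, -0.0124, 0.2131]
tcp_rot: [0.128, 0.992, 0.001, -0.001]
contact_force: [-0.1, -0.9, -1.6]
width: 0.0206
finger_force: 59.1
```

move_arm(
  xyz=[
    [0, 0, -30],
    [0, 0, -60],
    [0, 0, -85],
    [0, 0, -90],
    [0, 0, -90],
  ],
  twist=[0, 0, 0, 0, 0],
)

```text
t: 15.15
ee_pos: [0.6531, -0.0189, 0.1232]
tcp_rot: [0.132, 0.991, -0.001, -0.001]
contact_force: [0.4, 0.2, -1.8]
width: 0.0214
finger_force: 59.0
```

Run:
```python
from h import *
c=look(dict(taper_sleeve=.042,taper_plug=.12)); o=bot.get_obs(); p=o["ee_pos"]
print(o["width"],o["finger_force"],p)
f=c["frame"].copy()
for r,z,X,col in [(22,p[2]-.017,p,(0,0,255)),(30,.047,[.654,-.0168],(0,255,0))]:
    pts=[proj(c,[X[0]+r/1e3*np.cos(a),X[1]+r/1e3*np.sin(a),z]) for a in np.linspace(0,6.28,40)]
    cv2.polylines(f,[np.int32(np.round(pts))],True,col,1)
f=f[150:450,170:570]; cv2.imwrite("pics/w6.png",f.repeat(2,0).repeat(2,1))
```

```text
tcp [ 0.6542 -0.0184  0.1244] cam [0.583 0.001 0.266]
taper_sleeve 0.81 [280. 206. 367. 275.] mid@h [ 0.6473 -0.014   0.042 ] mean [ 0.6429 -0.0113  0.042 ]
0.02100725273921502 59.01873528957367 [ 0.65506712 -0.0174221   0.1254922 ]
```

View pics/w6.png

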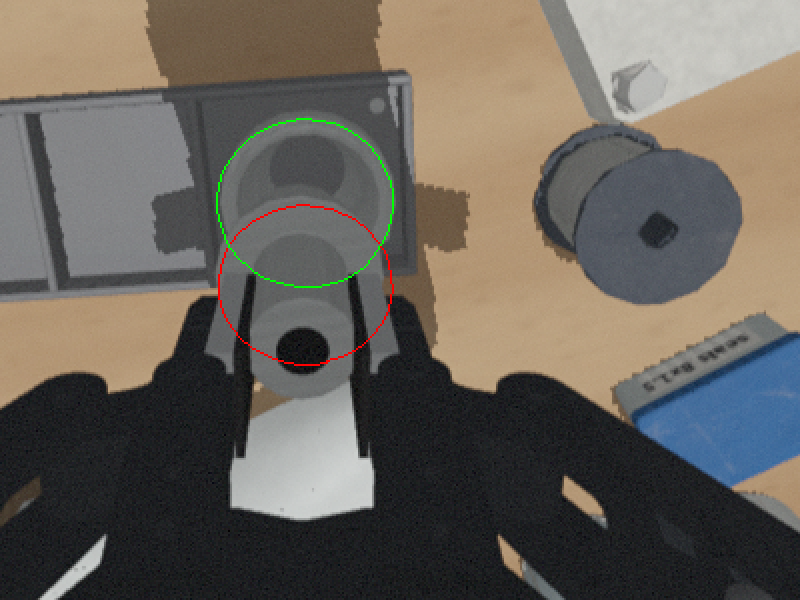

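Both the plug (red circle) and the sleeve (green circle) lie about 4 px up-image of their predictions. Relative to each other they agree to about 1 mm, so I'll lower the plug gently.

move_arm(
  xyz=[
    [0, 0, -15],
    [0, 0, -35],
    [0, 0, -50],
    [0, 0, -55],
    [0, 0, -55],
  ],
  twist=[0, 0, 0, 0, 0],
)

```text
t: 15.8
ee_pos: [0.6532, -0.0163, 0.0678]
tcp_rot: [0.131, 0.991, -0.0, -0.001]
contact_force: [-0.1, 0.1, -1.3]
width: 0.0207
finger_force: 59.0
```

move_arm(
  xyz=[
    [0, 0, -3],
    [0, 0, -6],
    [0, 0, -9],
    [0, 0, -10],
    [0, 0, -10],
  ],
  twist=[0, 0, 0, 0, 0],
)

```text
t: 16.3
ee_pos: [0.6538, -0.0163, 0.0587]
tcp_rot: [0.131, 0.991, 0.0, -0.0]
contact_force: [-0.6, 0.1, -2.1]
width: 0.0209
finger_force: 59.1
```

move_arm(
  xyz=[
    [0, 0, -1],
    [0, 0, -1],
    [0, 0, -2],
    [0, 0, -2],
  ],
  twist=[0, 0, 0, 0],
)

```text
t: 16.7
ee_pos: [0.6538, -0.0162, 0.0568]
tcp_rot: [0.131, 0.991, 0.0, -0.0]
contact_force: [0.0, 0.2, -0.2]
width: 0.0213
finger_force: 59.1
```

move_arm(
  xyz=[
    [0, 0, -1],
    [0, 0, -1],
    [0, 0, -1],
  ],
  twist=[0, 0, 0],
)

```text
t: 17.0
ee_pos: [0.6538, -0.0163, 0.0561]
tcp_rot: [0.131, 0.991, 0.0, 0.0]
contact_force: [-1.3, 0.4, 2.6]
width: 0.021
finger_force: 59.4
```

The plug's weight is off the gripper and it has just seated with 2.6 N. I'll release it.

move_arm(
  xyz=[
    [0, 0, 0],
    [0, 0, 0],
    [0, 0, 0],
    [0, 0, 0],
    [0, 0, 0],
  ],
  twist=[0, 0, 0, 0, 0],
  jaw=70,
)

```text
t: 17.5
ee_pos: [0.6539, -0.0164, 0.0558]
tcp_rot: [0.131, 0.991, 0.0, 0.0]
contact_force: [0.5, -0.0, -0.7]
width: 0.0597
finger_force: 0.0
```

move_arm(
  xyz=[
    [0, 0, 10],
    [0, 0, 45],
    [0, 0, 90],
    [0, 0, 135],
    [0, 0, 165],
  ],
  twist=[0, 0, 0, 0, 0],
)

```text
t: 18.0
ee_pos: [0.6552, -0.0166, 0.2253]
tcp_rot: [0.131, 0.991, 0.0, 0.003]
contact_force: [1.1, -0.2, -0.3]
width: 0.0599
finger_force: 0.0
```

move_arm(
  xyz=[
    [-5, -20, 10],
    [-10, -40, 10],
    [-10, -40, 10],
    [-10, -40, 10],
    [-10, -40, 10],
  ],
  twist=[0, 0, 0, 0, 0],
)

```text
t: 18.5
ee_pos: [0.644, -0.0547, 0.2307]
tcp_rot: [0.13, 0.991, 0.001, -0.0]
contact_force: [-0.7, 0.8, -0.4]
width: 0.0599
finger_force: 0.0
```

Run:
```python
from h import *
c=look(dict(taper_sleeve=.047,taper_plug=.072))
cv2.imwrite("pics/w7.png",c["frame"][150:350,220:460].repeat(3,0).repeat(3,1)[:600,:720])
```

```text
tcp [ 0.644  -0.0545  0.2306] cam [ 0.574 -0.035  0.373]
taper_sleeve 0.66 [329. 185. 389. 246.] mid@h [ 0.6522 -0.016   0.047 ] mean [ 0.6515 -0.0152  0.047 ]
taper_plug 0.72 [338. 195. 381. 233.] mid@h [ 0.6448 -0.0163  0.072 ] mean [ 0.6447 -0.0173  0.072 ]
```

View pics/w7.png

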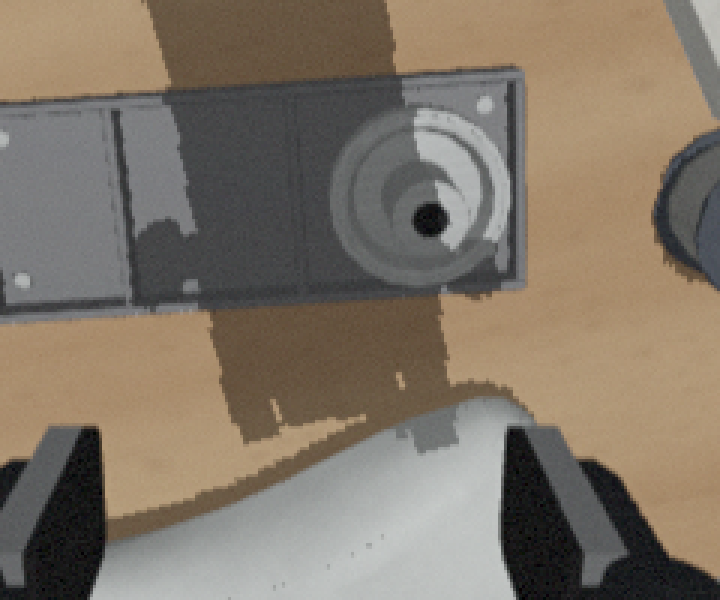

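The plug sits concentrically in the sleeve, with its rings centred at crop (420,195) and its top hole at (430,218). Next is the punch.

move_arm(
  xyz=[
    [-14, -32, 0],
    [-33, -76, 0],
    [-52, -120, 0],
    [-71, -164, 0],
    [-90, -208, 0],
  ],
  twist=[0, 0, 0, 0, 0],
  jaw=60,
)

```text
t: 19.15
ee_pos: [0.5533, -0.2653, 0.2307]
tcp_rot: [0.13, 0.991, 0.0, 0.0]
contact_force: [1.8, -1.1, 0.4]
width: 0.0514
finger_force: 0.0
```

move_arm(
  xyz=[
    [-19, -44, 0],
    [-38, -88, 0],
    [-57, -132, -10],
    [-76, -176, -20],
    [-82, -189, -30],
  ],
  twist=[0, 0, 0, 0, 0],
)

```text
t: 19.65
ee_pos: [0.4673, -0.4601, 0.2005]
tcp_rot: [0.135, 0.991, -0.003, -0.001]
contact_force: [-0.3, 0.1, 0.2]
width: 0.0514
finger_force: 0.0
```

move_arm(
  xyz=[
    [0, 0, 0],
    [0, 0, 0],
    [0, 0, 0],
  ],
  twist=[0, 0, 0],
)

```text
t: 19.95
ee_pos: [0.4743, -0.4507, 0.2013]
tcp_rot: [0.129, 0.992, 0.001, 0.001]
contact_force: [0.3, 0.6, -0.5]
width: 0.0514
finger_force: 0.0
```

Run:
```python
from h import *
c=look(dict(spool_punch=.04,straight_plug=.04))
f=c["frame"].copy()
for r,z,X,col in [(14,.061,[.471,-.452],(0,255,0)),(14,.003,[.471,-.452],(0,0,255))]:
    pts=[proj(c,[X[0]+r/1e3*np.cos(a),X[1]+r/1e3*np.sin(a),z]) for a in np.linspace(0,6.28,40)]
    cv2.polylines(f,[np.int32(np.round(pts))],True,col,1)
    print(np.mean(pts,0))
cv2.imwrite("pics/w8.png",f[150:400,150:480].repeat(2,0).repeat(2,1))
```

```text
tcp [ 0.4741 -0.4509  0.2014] cam [ 0.404 -0.431  0.343]
spool_punch 0.59 [300. 200. 332. 241.] mid@h [ 0.4715 -0.4524  0.04  ] mean [ 0.4715 -0.451   0.04  ]
straight_plug 0.61 [327. 274. 358. 325.] mid@h [ 0.5556 -0.4481  0.04  ] mean [ 0.5558 -0.4489  0.04  ]
straight_plug 0.42 [305. 200. 330. 241.] mid@h [ 0.4721 -0.4515  0.04  ] mean [ 0.4715 -0.4511  0.04  ]
[316.30058572 225.43908324]
[316.79505946 211.66325443]
```

View pics/w8.png

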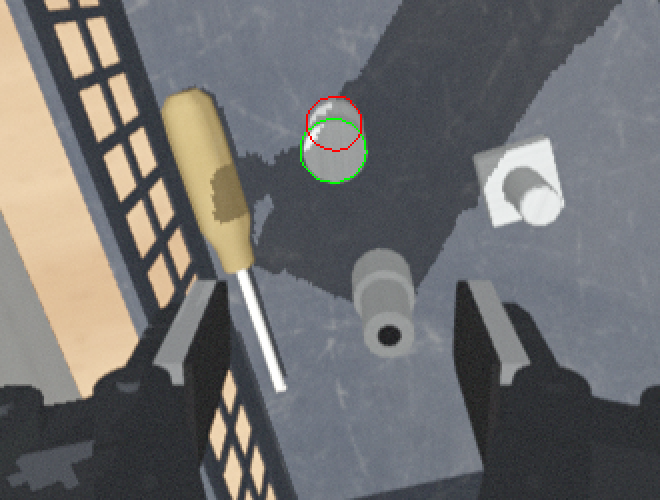

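The projected circles sit right on the punch at (0.471, −0.452). The screwdriver handle is about 50 mm to the left, clear of the fingers.

move_arm(
  xyz=[
    [-2, -1, -40],
    [-2, -1, -80],
    [-2, -1, -120],
    [-2, -1, -140],
    [-2, -1, -140],
  ],
  twist=[0, 0, 0, 0, 0],
)

```text
t: 20.6
ee_pos: [0.4687, -0.4517, 0.0578]
tcp_rot: [0.13, 0.991, 0.002, -0.003]
contact_force: [-0.0, 0.3, 0.1]
width: 0.0511
finger_force: 0.0
```

move_arm(
  xyz=[
    [0, 0, -12],
    [0, 0, -24],
    [0, 0, -27],
    [0, 0, -27],
  ],
  twist=[0, 0, 0, 0],
)

```text
t: 21.0
ee_pos: [0.4698, -0.4543, 0.0337]
tcp_rot: [0.131, 0.991, 0.0, -0.0]
contact_force: [0.8, 0.6, 0.4]
width: 0.051
finger_force: 0.0
```

move_arm(
  xyz=[
    [0, 0, 0],
    [0, 0, 0],
    [0, 0, 0],
    [0, 0, 0],
    [0, 0, 0],
  ],
  twist=[0, 0, 0, 0, 0],
  jaw=15,
)

```text
t: 21.5
ee_pos: [0.4704, -0.4545, 0.0346]
tcp_rot: [0.131, 0.991, -0.0, 0.001]
contact_force: [-1.4, 0.8, 5.8]
width: 0.0258
finger_force: 59.1
```

move_arm(
  xyz=[
    [0, 0, 20],
    [0, 0, 60],
    [0, 0, 105],
    [0, 0, 150],
    [0, 0, 180],
  ],
  twist=[0, 0, 0, 0, 0],
)

```text
t: 22.0
ee_pos: [0.4703, -0.4553, 0.217]
tcp_rot: [0.131, 0.991, -0.001, 0.001]
contact_force: [0.1, 0.1, -1.4]
width: 0.0262
finger_force: 59.2
```

move_arm(
  xyz=[
    [14, 27, 0],
    [34, 67, 0],
    [54, 106, 0],
    [74, 145, 0],
    [95, 184, 0],
  ],
  twist=[0, 0, 0, 0, 0],
)

```text
t: 22.5
ee_pos: [0.5649, -0.2689, 0.2135]
tcp_rot: [0.131, 0.991, 0.0, -0.0]
contact_force: [0.8, 0.2, -0.5]
width: 0.0265
finger_force: 59.2
```

move_arm(
  xyz=[
    [20, 39, 0],
    [40, 78, 0],
    [58, 112, 0],
    [64, 125, 0],
    [64, 125, 0],
  ],
  twist=[0, 0, 0, 0, 0],
)

```text
t: 23.0
ee_pos: [0.6297, -0.1418, 0.2132]
tcp_rot: [0.128, 0.992, 0.001, -0.0]
contact_force: [-1.1, -0.0, 0.0]
width: 0.0258
finger_force: 59.2
```

move_arm(
  xyz=[
    [0, 0, -30],
    [0, 0, -70],
    [0, 0, -110],
    [0, 0, -120],
    [0, 0, -120],
  ],
  twist=[0, 0, 0, 0, 0],
)

```text
t: 23.5
ee_pos: [0.6268, -0.1474, 0.0925]
tcp_rot: [0.132, 0.991, -0.001, -0.002]
contact_force: [0.8, -0.1, -0.2]
width: 0.0266
finger_force: 59.2
```

Run:
```python
from h import *
c=look({})
ex=np.array([.981,-.195]);ey=np.array([.195,.981]);C=np.array([.643,-.075]); o=bot.get_obs(); p=o["ee_pos"]
d=p[:2]-C; print("caddy frame",d@ex,d@ey,o["ee_pos"],o["finger_force"])
f=c["frame"].copy()
for a,b in [(-36,-96),(36,-96),(36,-48),(-36,-48)]:
    q=proj(c,[*(C+ex*a/1e3+ey*b/1e3),.018]); cv2.circle(f,tuple(int(i) for i in q.round()),3,(0,0,255),1)
q=proj(c,[p[0],p[1],p[2]-.032]);cv2.circle(f,tuple(int(i) for i in q.round()),3,(0,255,0),1)
cv2.imwrite("pics/w9.png",f[130:430,120:520].repeat(2,0).repeat(2,1))
```

```text
tcp [ 0.6286 -0.1474  0.0944] cam [ 0.557 -0.127  0.235]
caddy frame -1.7800387190664051e-06 -0.07378649790269677 [ 0.62861544 -0.14735628  0.09438123] 59.22568952199072
```

View pics/w9.png

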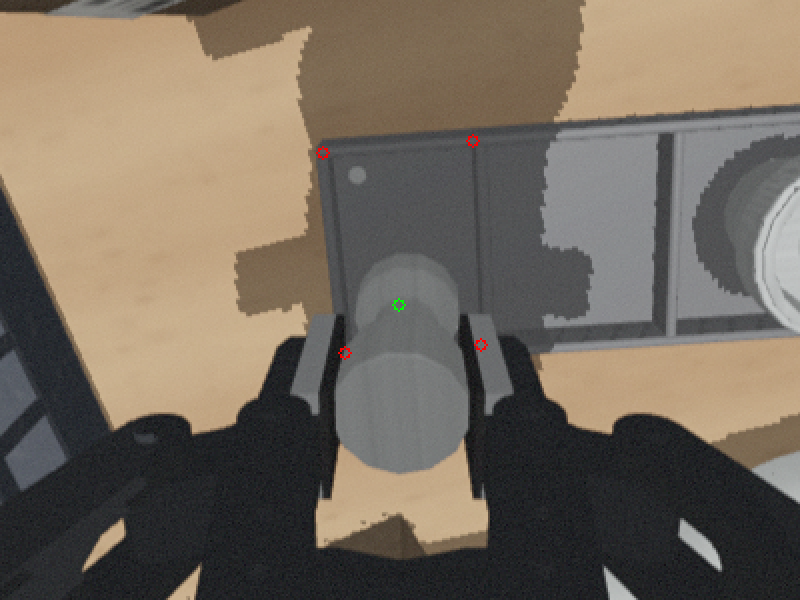

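The punch hangs over the shortest bay with its foot at crop (407,300), and the bay corners are within 2 mm of prediction. I'll shift slightly in +y and lower.

move_arm(
  xyz=[
    [0, 1, -20],
    [0, 1, -40],
    [0, 1, -50],
    [0, 1, -54],
    [0, 1, -54],
  ],
  twist=[0, 0, 0, 0, 0],
)

```text
t: 24.05
ee_pos: [0.6295, -0.1448, 0.0407]
tcp_rot: [0.131, 0.991, -0.0, 0.001]
contact_force: [0.3, -0.2, -1.4]
width: 0.0261
finger_force: 59.2
```

move_arm(
  xyz=[
    [0, 0, -1],
    [0, 0, -2],
    [0, 0, -2],
    [0, 0, -2],
  ],
  twist=[0, 0, 0, 0],
)

```text
t: 24.45
ee_pos: [0.629, -0.1444, 0.0381]
tcp_rot: [0.131, 0.991, 0.0, 0.0]
contact_force: [0.8, 0.6, -0.8]
width: 0.0262
finger_force: 59.2
```

move_arm(
  xyz=[
    [0, 0, -1],
    [0, 0, -1],
    [0, 0, -1],
  ],
  twist=[0, 0, 0],
)

```text
t: 24.75
ee_pos: [0.6288, -0.1443, 0.0367]
tcp_rot: [0.131, 0.991, 0.0, -0.0]
contact_force: [-0.1, 0.0, -1.2]
width: 0.0264
finger_force: 59.2
```

move_arm(
  xyz=[
    [0, 0, 0],
    [0, 0, 0],
    [0, 0, 0],
    [0, 0, 0],
    [0, 0, 0],
  ],
  twist=[0, 0, 0, 0, 0],
  jaw=60,
)

```text
t: 25.25
ee_pos: [0.6289, -0.1443, 0.0369]
tcp_rot: [0.131, 0.991, 0.0, 0.0]
contact_force: [-0.4, -0.1, -0.1]
width: 0.0511
finger_force: 0.0
```

move_arm(
  xyz=[
    [0, 0, 15],
    [0, 0, 60],
    [0, 0, 105],
    [0, 0, 150],
    [0, 0, 190],
  ],
  twist=[0, 0, 0, 0, 0],
)

```text
t: 25.75
ee_pos: [0.6291, -0.1445, 0.2306]
tcp_rot: [0.131, 0.991, -0.0, 0.001]
contact_force: [0.7, 0.0, 0.1]
width: 0.0512
finger_force: 0.0
```

move_arm(
  xyz=[
    [-10, 10, 20],
    [-35, 20, 40],
    [-60, 30, 60],
    [-60, 30, 60],
    [-60, 30, 60],
  ],
  twist=[0, 0, 0, 0, 0],
)

```text
t: 26.25
ee_pos: [0.5691, -0.1144, 0.2883]
tcp_rot: [0.131, 0.991, 0.0, 0.001]
contact_force: [0.1, 0.3, -0.6]
width: 0.0512
finger_force: 0.0
```

Run:
```python
from h import *
c=look(dict(spool_punch=.032,taper_sleeve=.047,taper_plug=.06,caddy=.018))
t=read_camera("top"); 
for n,h in (("round_pad",.024),("straight_spacer",.025)):
    for d in cut_out("top",n)[:1]: print(n,d["p"],d["rect"])
for n in ("round_pad","straight_spacer"):pass
f=t["frame"]; 
for r,z,X,col in [(10,.049,[.605,.357],(0,255,0)),(21,.006,[.605,.357],(0,0,255)),(27,.046,[.602,.283],(0,255,0))]:
    pts=[proj(t,[X[0]+r/1e3*np.cos(a),X[1]+r/1e3*np.sin(a),z]) for a in np.linspace(0,6.28,40)]
    pts=(np.array(pts)-[140,180])*8
    g=cv2.resize(f[180:250,140:240],None,fx=8,fy=8,interpolation=cv2.INTER_CUBIC) if r==10 else g
    cv2.polylines(g,[np.int32(np.round(pts))],True,col,1)
w=cv2.resize(c["frame"],(480,360))
cv2.imwrite("pics/m.png",g)
cv2.imwrite("pics/w10.png",w)
```

```text
tcp [ 0.5693 -0.1146  0.2874] cam [ 0.498 -0.094  0.43 ]
spool_punch 0.92 [301. 240. 322. 274.] mid@h [ 0.6315 -0.1409  0.032 ] mean [ 0.6316 -0.1414  0.032 ]
taper_sleeve 0.75 [393. 227. 443. 277.] mid@h [ 0.6533 -0.0153  0.047 ] mean [ 0.6476 -0.0176  0.047 ]
taper_plug 0.71 [400. 236. 434. 268.] mid@h [ 0.6478 -0.0186  0.06  ] mean [ 0.6468 -0.0183  0.06  ]
caddy 0.62 [287. 212. 444. 282.] mid@h [ 0.6414 -0.0726  0.018 ] mean [ 0.6346 -0.0845  0.018 ]
round_pad 0.62 [155.4, 213.7, 173.0, 229.8]
straight_spacer 0.59 [184.1, 211.7, 207.1, 233.2]
```

View pics/w10.png

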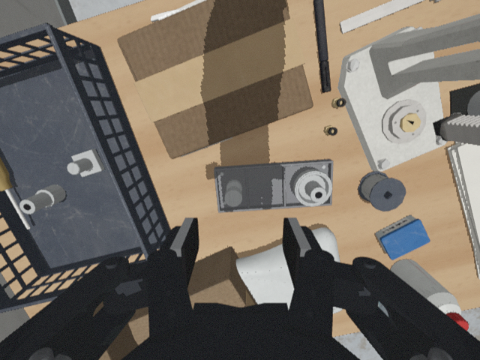

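View pics/m.png

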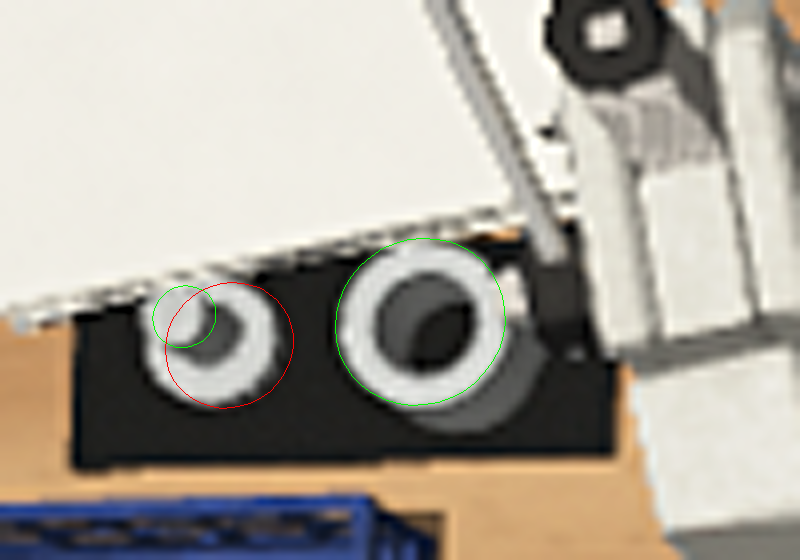

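The punch stands in the shortest bay at about (235,193) in the small wrist view, with sleeve and plug beside it. In the mat crop the pad's stem is at (185,312) and its foot at (211,344), against circles predicted for y = 0.357, so the pad is nearer y ≈ 0.359. I'll go back round in front of the press.

move_arm(
  xyz=[
    [-25, 20, 15],
    [-60, 45, 30],
    [-95, 70, 50],
    [-125, 95, 65],
    [-150, 115, 72],
  ],
  twist=[0, 0, 0, 0, 0],
  jaw=50,
)

```text
t: 27.15
ee_pos: [0.4178, 0.0019, 0.3599]
tcp_rot: [0.131, 0.991, 0.0, 0.001]
contact_force: [0.9, 1.0, 1.0]
width: 0.0427
finger_force: 0.0
```

move_arm(
  xyz=[
    [-8, 45, 0],
    [-16, 92, 0],
    [-24, 140, 0],
    [-34, 188, 0],
    [-46, 235, 0],
  ],
  twist=[0, 0, 0, 0, 0],
)

```text
t: 27.65
ee_pos: [0.3725, 0.2376, 0.3589]
tcp_rot: [0.131, 0.991, 0.0, 0.0]
contact_force: [1.6, 0.3, 0.6]
width: 0.0423
finger_force: 0.0
```

move_arm(
  xyz=[
    [-15, 45, 0],
    [-28, 90, 0],
    [-35, 135, 0],
    [-25, 175, 0],
    [0, 210, 0],
  ],
  twist=[0, 0, 0, 0, 0],
)

```text
t: 28.15
ee_pos: [0.3701, 0.4491, 0.3588]
tcp_rot: [0.128, 0.992, 0.0, -0.001]
contact_force: [0.9, 0.7, -0.1]
width: 0.0426
finger_force: 0.0
```

move_arm(
  xyz=[
    [40, 5, -15],
    [85, -10, -35],
    [130, -25, -55],
    [170, -45, -75],
    [205, -65, -95],
  ],
  twist=[0, 0, 0, 0, 0],
)

```text
t: 28.65
ee_pos: [0.58, 0.3796, 0.2624]
tcp_rot: [0.131, 0.991, -0.0, 0.0]
contact_force: [0.7, 1.6, 0.0]
width: 0.043
finger_force: 0.0
```

move_arm(
  xyz=[
    [15, -10, -25],
    [26, -20, -55],
    [26, -20, -75],
    [26, -20, -75],
    [26, -20, -75],
  ],
  twist=[0, 0, 0, 0, 0],
)

```text
t: 29.15
ee_pos: [0.6037, 0.3613, 0.1889]
tcp_rot: [0.131, 0.991, 0.0, -0.0]
contact_force: [1.2, -0.3, -0.3]
width: 0.0427
finger_force: 0.0
```

Run:
```python
from h import *
c=look(dict(round_pad=.015,straight_spacer=.03))
f=c["frame"].copy()
for r,z,X,col in [(10,.050,[.605,.359],(0,255,0)),(21,.014,[.605,.359],(0,0,255)),(27,.047,[.602,.283],(0,255,0))]:
    pts=[proj(c,[X[0]+r/1e3*np.cos(a),X[1]+r/1e3*np.sin(a),z]) for a in np.linspace(0,6.28,40)]
    cv2.polylines(f,[np.int32(np.round(pts))],True,col,1); print(np.mean(pts,0))
cv2.imwrite("pics/w11.png",f[120:420,180:580].repeat(2,0).repeat(2,1))
```

```text
tcp [0.6042 0.3618 0.1899] cam [0.533 0.381 0.331]
round_pad 0.8 [302. 201. 343. 242.] mid@h [0.6063 0.3639 0.015 ] mean [0.6041 0.3641 0.015 ]
round_pad 0.46 [ 63. 330. 144. 396.] mid@h [0.6968 0.0926 0.015 ] mean [0.6936 0.0889 0.015 ]
straight_spacer 0.65 [206. 210. 272. 282.] mid@h [0.6047 0.2838 0.03  ] mean [0.6016 0.2833 0.03  ]
[316.89354357 231.33548124]
[317.29154216 221.78374634]
[232.90919232 249.13877096]
```

View pics/w11.png

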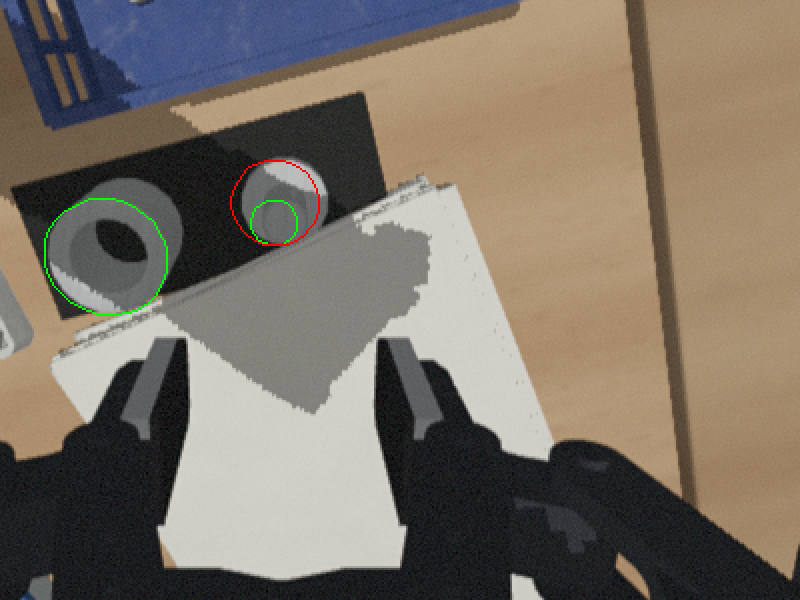

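The foot appears at crop (285,200), so the pad is at (0.604, 0.362), right under the TCP. The edge of the paper stack runs obliquely close behind it, so I'll turn the gripper 26° to lie parallel with that edge before descending.

move_arm(
  xyz=[
    [0, 0, -10],
    [0, 0, -25],
    [0, 0, -40],
    [0, 0, -60],
    [0, 0, -60],
  ],
  twist=[8, 16, 24, 26, 26],
)

```text
t: 29.8
ee_pos: [0.6025, 0.36, 0.1274]
tcp_rot: [-0.096, 0.995, -0.001, -0.002]
contact_force: [0.6, 0.1, 0.1]
width: 0.0426
finger_force: 0.0
```

move_arm(
  xyz=[
    [0, 0, -20],
    [0, 0, -45],
    [0, 0, -60],
    [0, 0, -70],
    [0, 0, -70],
  ],
  twist=[0, 0, 0, 0, 0],
)

```text
t: 30.3
ee_pos: [0.6034, 0.3604, 0.0582]
tcp_rot: [-0.095, 0.995, -0.0, -0.001]
contact_force: [0.2, -0.2, -0.0]
width: 0.0427
finger_force: 0.0
```

Run:
```python
from h import *
c=look(dict(round_pad=.015,straight_spacer=.03))
cv2.imwrite("pics/w12.png",c["frame"])
```

```text
tcp [0.604  0.3609 0.0591] cam [0.532 0.348 0.201]
round_pad 0.57 [291. 235. 354. 318.] mid@h [0.6077 0.3633 0.015 ] mean [0.6057 0.3631 0.015 ]
straight_spacer 0.85 [112. 190. 243. 313.] mid@h [0.6019 0.2838 0.03  ] mean [0.6023 0.2817 0.03  ]
straight_spacer 0.3 [293. 234. 357. 317.] mid@h [0.6005 0.3631 0.03  ] mean [0.5998 0.3619 0.03  ]
```

View pics/w12.png

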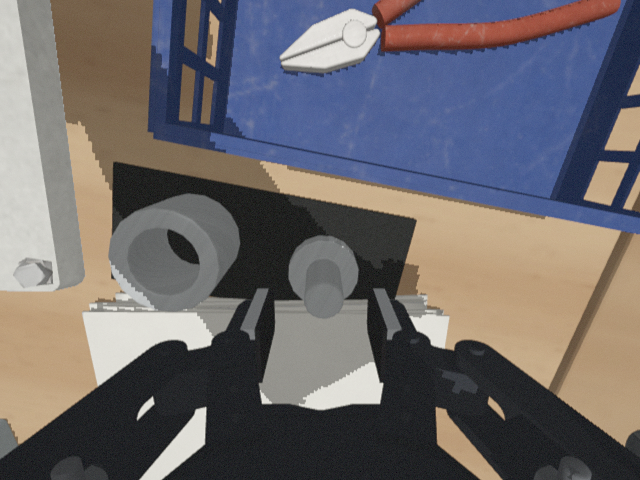

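The fingers now straddle the stem, which is at (324,295), and lie parallel to the stack edge at row ~300. The finger span should just clear that edge, and the spacer is clear as well.

move_arm(
  xyz=[
    [0, 1, -10],
    [0, 1, -20],
    [0, 1, -30],
    [0, 1, -36],
    [0, 1, -36],
  ],
  twist=[0, 0, 0, 0, 0],
)

```text
t: 30.95
ee_pos: [0.6028, 0.361, 0.0211]
tcp_rot: [-0.095, 0.995, -0.001, -0.001]
contact_force: [0.7, -0.0, 0.8]
width: 0.0428
finger_force: 0.0
```

move_arm(
  xyz=[
    [0, 0, 0],
    [0, 0, 0],
    [0, 0, 0],
    [0, 0, 0],
    [0, 0, 0],
  ],
  twist=[0, 0, 0, 0, 0],
  jaw=5,
)

```text
t: 31.45
ee_pos: [0.6041, 0.3619, 0.0233]
tcp_rot: [-0.095, 0.995, 0.0, 0.0]
contact_force: [0.9, -0.2, 1.1]
width: 0.0179
finger_force: 58.8
```

move_arm(
  xyz=[
    [0, 0, 15],
    [0, 0, 55],
    [0, 0, 100],
    [0, 0, 140],
    [0, 0, 170],
  ],
  twist=[0, 0, 0, 0, 0],
)

```text
t: 31.95
ee_pos: [0.6046, 0.3621, 0.197]
tcp_rot: [-0.095, 0.995, 0.001, 0.002]
contact_force: [-0.0, 0.9, -1.3]
width: 0.0178
finger_force: 58.9
```

move_arm(
  xyz=[
    [-25, 15, 25],
    [-65, 30, 45],
    [-105, 45, 70],
    [-145, 60, 95],
    [-185, 75, 120],
  ],
  twist=[0, 0, 0, 0, 0],
)

```text
t: 32.45
ee_pos: [0.4169, 0.4367, 0.3147]
tcp_rot: [-0.095, 0.995, 0.0, 0.0]
contact_force: [0.3, 0.8, -0.8]
width: 0.0183
finger_force: 58.8
```

move_arm(
  xyz=[
    [-35, 0, 20],
    [-65, -25, 45],
    [-75, -70, 45],
    [-75, -115, 45],
    [-65, -160, 45],
  ],
  twist=[-5, -10, -15, -20, -22],
)

```text
t: 32.95
ee_pos: [0.3518, 0.2752, 0.3589]
tcp_rot: [0.096, 0.995, 0.0, 0.0]
contact_force: [1.7, 0.2, -1.4]
width: 0.0183
finger_force: 58.9
```

move_arm(
  xyz=[
    [14, -46, 0],
    [26, -92, 0],
    [36, -138, 0],
    [46, -185, 0],
    [56, -232, 0],
  ],
  twist=[0, 0, 0, 0, 0],
)

```text
t: 33.45
ee_pos: [0.4095, 0.0428, 0.3588]
tcp_rot: [0.096, 0.995, 0.0, 0.001]
contact_force: [1.3, 0.3, -1.9]
width: 0.0184
finger_force: 58.9
```

move_arm(
  xyz=[
    [10, -44, 0],
    [25, -88, 0],
    [55, -120, -20],
    [95, -131, -40],
    [140, -131, -55],
  ],
  twist=[0, 0, 0, 0, 0],
)

```text
t: 33.95
ee_pos: [0.5495, -0.0899, 0.3029]
tcp_rot: [0.099, 0.995, -0.001, -0.0]
contact_force: [0.1, -0.1, -0.3]
width: 0.0183
finger_force: 59.0
```

move_arm(
  xyz=[
    [40, 0, -15],
    [75, 0, -50],
    [90, 0, -95],
    [90, 0, -125],
    [90, 0, -125],
  ],
  twist=[0, 0, 0, 0, 0],
)

```text
t: 34.45
ee_pos: [0.6362, -0.0855, 0.1736]
tcp_rot: [0.096, 0.995, 0.0, -0.005]
contact_force: [-1.9, -0.2, -1.9]
width: 0.0185
finger_force: 58.9
```

move_arm(
  xyz=[
    [0, 0, -40],
    [0, 0, -75],
    [0, 0, -85],
    [0, 0, -85],
    [0, 0, -85],
  ],
  twist=[0, 0, 0, 0, 0],
)

```text
t: 34.95
ee_pos: [0.6415, -0.0867, 0.0955]
tcp_rot: [0.096, 0.995, -0.0, 0.002]
contact_force: [-0.6, 0.3, -1.5]
width: 0.018
finger_force: 59.0
```

Run:
```python
from h import *
c=look({})
ex=np.array([.981,-.195]);ey=np.array([.195,.981]);C=np.array([.643,-.0745]); o=bot.get_obs(); p=o["ee_pos"]
d=p[:2]-C; print("caddy frame",d@ex,d@ey,p,o["finger_force"])
f=c["frame"].copy()
for a,b in [(-36,-44),(36,-44),(36,16),(-36,16)]:
    q=proj(c,[*(C+ex*a/1e3+ey*b/1e3),.018]); cv2.circle(f,tuple(int(i) for i in q.round()),3,(0,0,255),1)
pts=[proj(c,[p[0]+.021*np.cos(a),p[1]+.021*np.sin(a),p[2]-.01]) for a in np.linspace(0,6.28,40)]
cv2.polylines(f,[np.int32(np.round(pts))],True,(0,255,0),1)
cv2.imwrite("pics/w13.png",f[130:430,120:520].repeat(2,0).repeat(2,1))
```

```text
tcp [ 0.6417 -0.0867  0.0956] cam [ 0.57  -0.072  0.238]
caddy frame 0.0011512708006737404 -0.012231529552959997 [ 0.64174473 -0.08671891  0.09562964] 58.97893832013324
```

View pics/w13.png

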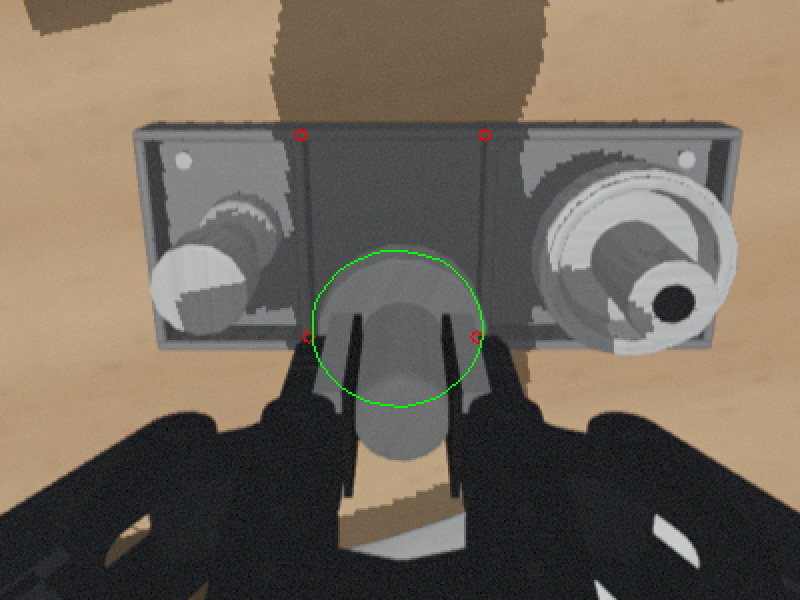

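The pad hangs over the middle bay and the bay corners match (red dots). The punch at (200,300) and the plug in the sleeve at (640,260) are both upright. I'll lower the pad.

move_arm(
  xyz=[
    [-1, -1, -25],
    [-1, -1, -50],
    [-1, -1, -63],
    [-1, -1, -68],
    [-1, -1, -68],
  ],
  twist=[0, 0, 0, 0, 0],
)

```text
t: 35.5
ee_pos: [0.6394, -0.0874, 0.0253]
tcp_rot: [0.096, 0.995, 0.0, 0.0]
contact_force: [-0.0, -0.1, -0.7]
width: 0.0182
finger_force: 59.0
```

move_arm(
  xyz=[
    [0, 0, -1],
    [0, 0, -2],
    [0, 0, -3],
    [0, 0, -3],
  ],
  twist=[0, 0, 0, 0],
)

```text
t: 35.9
ee_pos: [0.64, -0.0875, 0.0243]
tcp_rot: [0.096, 0.995, 0.0, 0.001]
contact_force: [-2.7, 0.5, 10.1]
width: 0.0184
finger_force: 60.3
```

move_arm(
  xyz=[
    [0, 0, 0],
    [0, 0, 0],
    [0, 0, 0],
    [0, 0, 0],
  ],
  twist=[0, 0, 0, 0],
  jaw=36,
)

```text
t: 36.3
ee_pos: [0.6389, -0.0873, 0.0218]
tcp_rot: [0.096, 0.995, 0.0, -0.0]
contact_force: [0.3, -0.7, -0.0]
width: 0.0309
finger_force: 0.0
```

move_arm(
  xyz=[
    [0, 0, 10],
    [0, 0, 40],
    [0, 0, 85],
    [0, 0, 130],
    [0, 0, 170],
  ],
  twist=[0, 0, 0, 0, 0],
)

```text
t: 36.8
ee_pos: [0.6391, -0.0875, 0.1948]
tcp_rot: [0.096, 0.995, -0.0, 0.001]
contact_force: [0.6, -0.1, 0.4]
width: 0.0306
finger_force: 0.0
```

move_arm(
  xyz=[
    [-20, 0, 30],
    [-40, 0, 70],
    [-50, 0, 100],
    [-50, 0, 100],
    [-50, 0, 100],
  ],
  twist=[0, 0, 0, 0, 0],
)

```text
t: 37.3
ee_pos: [0.589, -0.0873, 0.2929]
tcp_rot: [0.096, 0.995, 0.0, 0.001]
contact_force: [-0.7, -0.1, -0.6]
width: 0.0309
finger_force: 0.0
```

Run:
```python
from h import *
c=look(dict(round_pad=.02,spool_punch=.032,taper_sleeve=.047,taper_plug=.06))
cv2.imwrite("pics/w14.png",c["frame"][180:330,240:460].repeat(3,0).repeat(3,1))
```

```text
tcp [ 0.5885 -0.0871  0.2916] cam [ 0.517 -0.072  0.435]
round_pad 0.81 [316. 220. 341. 256.] mid@h [ 0.638 -0.085  0.02 ] mean [ 0.6382 -0.0858  0.02  ]
spool_punch 0.81 [270. 228. 295. 262.] mid@h [ 0.6322 -0.1424  0.032 ] mean [ 0.6314 -0.142   0.032 ]
taper_sleeve 0.95 [365. 217. 414. 268.] mid@h [ 0.6495 -0.014   0.047 ] mean [ 0.6493 -0.0164  0.047 ]
taper_plug 0.67 [372. 227. 406. 259.] mid@h [ 0.6453 -0.016   0.06  ] mean [ 0.6468 -0.0177  0.06  ]
taper_plug 0.59 [314. 223. 342. 256.] mid@h [ 0.6276 -0.0847  0.06  ] mean [ 0.6272 -0.0851  0.06  ]
```

View pics/w14.png

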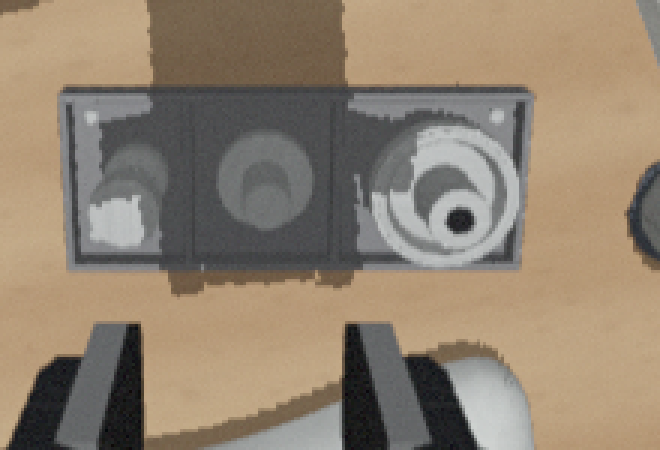

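All four tools stand in their bays: punch at (130,195), pad at (265,185) and plug in sleeve at (445,195). I'm handing the job in.

```bash
python3 -c "
from bench import bot
print(bot.close_job())"
```

```text
the job is handed in; nothing more can be done
None
```

The job is handed in: the last wrist view showed all four tools standing in their bays, with the plug sitting loosely in the sleeve; the hand-in returned no verdict, and I took no final picture of the look-alikes or the reel.

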